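Tap the seal stone down onto its parallels

ROBOT

A 6-joint arm with a two-finger parallel gripper is mounted at the origin on the work surface. World frame = base frame: x ahead of the robot, y to its left, z up, the work surface at z = 0. Lengths are in mm, angles in rad, forces in N, time in s.
With the tool pointing down it reaches from about 425 to 1125 mm from the base axis. Payload 14.9 kg.
Tool frame: the origin (TCP) lies midway between the tips of the shut fingers; the grasp point (between the pads) lies 19 mm behind it (manip.grasp_offset is the distance from the TCP to the grasp point, in mm); z points along the fingers, y is the line along which they close (so a half turn about z gives the same grasp; the last joint's range is limited). The gripper opens to 91 mm and grips with 3 to 60 N. Pads are 32 mm wide; open, the fingers measure 118 mm over their backs; the gripper's body (76 mm by 178 mm) begins 60 mm behind the grasp point.
Start: joints at [-1.157, 0.379, 1.734, -0, 1.028, -0.033], TCP at [302.455, -631.299, 213.932] pointing down, gripper open.
Joint ranges: [-2.77, 2.77], [-0.74, 2.19], [0, 2.66], [-1.06, 4.2], [0.31, 2.87], [-3.08, 3.08]. Speed limits (rad/s): [1.89, 1.89, 2.39, 3.14, 3.14, 3.14].

INTERFACE

Orientations are given as a unit quaternion [x, y, z, w].
In Python, from cell import telemetry, imaging, order, manip gives the robot as it stands. The module is installed in compiled form; this text tells all that it offers.
- The arm moves only by the shell command python3 -m handwheel 'ROWS' [FORCE]. ROWS is text: rows parted by semicolons, each of 7 numbers parted by spaces: the shift along the tool's x, y, z in mm, then the turn, a rotation vector about the tool's x, y, z in rad, then the closure in counts, from 0 (fully open) to 255 (shut). In form: dx dy dz wx wy wz fingers; .... A call has 1 to 12 rows; each row shifts and turns the commanded pose from where the row before left it, along the tool's axes as they then stand; what a row does not reach is not made up. A row lasts 1/8 s, in which the tool goes at most 62.5 mm and 10.7 degrees, less where a joint would pass 70% of its speed; a pose out of reach is approached as far as the arm can. A call with a gripper value outside its range is refused whole. The fingers move at their own pace and stop on an object; FORCE is the grip in N (left out, the last holds). Time passes only in rows, so rows that do not move let the fingers close. It gives the time, the measured TCP pose, the force, the opening and the grip force at its end, in the units of the state.
- telemetry.get_obs(): the state, without advancing time (a new reading comes with each control period).
- imaging.grab_frame(name): name is "scene" or "side" or "wrist"; returns (picture, depth): 384x512x3 uint8, blue, green, red; 384x512 float32, mm along the optical axis (not along the pixel's ray), 0 where there is no reading.
- imaging.camera_params(name): a dict with "K" (3x3 intrinsics, pixels), "T" (4x4, takes a point from camera to world coordinates). Camera axes: x right, y down, z forward; pixel columns grow to the right and rows downward; lengths in mm; the calibration is good to about 2 mm. A picture is of the moment at which its call begins: read the wrist's pose just before it. camera_params takes no time and is no camera call; for the wrist camera it gives the pose at the moment of the call.
- order.close_job(): hands the job in; it is judged then, once.
The state is a dict: "time_s": time; "qpos": joint angles; "joint_vel": joint speeds; "joint_efforts": joint torques, N m; "tcp_pos": TCP position; "tool_rot": TCP orientation; "contact_force": force on the tool from outside, world axes, zero at the start; "torque": the same for the moment, N m; "gripper_width": opening from 0.0 (shut) to 1.0 (fully open); "finger_force": force on a finger pad.
Only numpy, scipy, OpenCV 4.12 (cv2) and the standard library are available. Lean on these libraries where they do the work, as an engineer would, in place of code of your own. Each camera call takes 0.05 s, during which the arm holds its last target. There are 200 camera calls.

TASK

The seal stone clamped in the small engraving vise has lifted off the two brass parallels under it. With the wooden mallet, gently tap or press the stone down level until both parallels are nipped fast, and stand the mallet back upright on its round cork mat. Then try the end of the screw-side parallel with a light fingertip push, to be sure it no longer slides.

Things in the scene. Friction and masses are not known exactly. Their poses are not given: they have to be found in the camera images.
- vise: Steel engraver's screw vise fixed to the table, 260 mm long with its handle, 80 mm wide. Origin: on the table, straight below the middle of the stone's place. x points from the screw and its T-handle (the end nearer the robot) to the fixed jaw; y runs along the jaws, z up. Bed top 16 mm, jaw tops 56 mm above the table; cork-lined jaws, 80 mm wide along y, 56 mm apart.
- stone: Reddish-brown soapstone block in the jaws, 56 mm (x, across the gap) by 50 mm (y) by 38 mm high, of which the lowest 3 mm is a cork facing. Origin: middle of the underside; axes as the vise's. Resting on the parallels, its underside is 30 mm above the table. It starts 4 to 8 mm higher, tilted 0.02 to 0.04 rad about the vise's y, screw side up. It chips under more than 36 N, or under the bare steel fingers.
- stone_top (a point): Middle of the stone's upper face, 68 mm above the table when it rests on the parallels. Jaw friction holds the stone: it slides down at about 11 N, stays where it is left and tilts easily. Bearing 20 to 30 N near its middle once it is down squeezes the cork about 1 mm, and the jaws keep that squeeze: both parallels stay pinched. Merely touching, it leaves them loose.
- par_screw: Brass parallel, a bar 8 mm thick (x), 160 mm long (y), 14 mm high (z), on the vise bed along the jaws under the stone's screw-side half (vise x = -22.5 mm). Origin: middle of its underside, 16 mm above the table. Its ends stick out 28 to 52 mm past the vise's 80 mm width. Loose, it slides along y at about 1 N; well pinched, it stands a push of 3 N.
- par_fixed: The same brass parallel under the fixed-jaw half of the stone (vise x = +22.5 mm).
- mallet: Small round carver's mallet of turned wood, about 220 g, 125 mm high, standing upright on the flat end of its head. Origin: centre of that flat striking end; z up along the handle. Head 48 mm in diameter, from 0 to 58 mm, rounded in to a flat end of 24 mm; above it the handle, 25 mm in diameter, coaxial with the head, up to 125 mm.
- mallet_handle (a point): Point on the mallet's axis to grip the handle at, 90 mm above the flat striking end.
- mat: Round cork mat of 100 mm diameter and 5 mm thickness fixed on the table, where the mallet stands. Origin: centre of its underside, on the table.
- tray: Red flower-shaped paint tray, 150 mm across, 22 mm high, with two small porcelain bowls in it; not to be disturbed. Origin: centre of its underside. It stands on the other side of the vise from the mat.
- bowl_pink: White porcelain paint bowl with pink colour, 50 mm across, 22 mm high, in the tray. Origin: centre of its underside. Leave alone.
- bowl_red: White porcelain paint bowl with red colour, 44 mm across, 22 mm high, in the tray. Origin: centre of its underside. Leave alone.
- spare_stone: Greenish seal stone, 28 by 28 by 55 mm, standing on the table. Origin: centre of its underside. Leave alone.
- paste_jar: Blue porcelain seal-paste jar, 66 mm across, 38 mm high. Origin: centre of its underside. Leave alone.
- spare_bar: Shorter brass bar, 100 by 8 by 20 mm, standing on edge on the table, not in the vise. Origin: middle of its underside. Leave alone.
- graver: Engraving knife lying on the table, 150 mm long, 11 mm thick. Leave alone.
- inkstone: Black inkstone slab, 110 by 75 by 18 mm. Origin: centre of its underside. Leave alone.
- ink_bottle: Black ink bottle, 56 mm in diameter, 120 mm high. Origin: centre of its underside. Leave alone.
Things that resemble listed ones, but are neither listed nor needed, are in the scene too. Of the things that look like the mat, take the one that is farthest from the robot's base at the start.

How it is judged (in metres and radians):
On the way, in this order (a step that is already met when the one before it is completed fails the run):
1. the stone has been tapped down level and, with the mallet off it, pinches both parallels (z of stone in the frame of vise below 0.0315 m and angle between stone's own z axis and vertical below 0.02 rad and contact force between stone and par_screw above 3.5 N and contact force between stone and par_fixed above 3.5 N and contact force between mallet and stone below 0.1 N), for 0.2 s.
2. the mallet stands upright on its cork mat, let go (horizontal distance between mallet and mat below 0.03 m and angle between mallet's own z axis and vertical below 0.08 rad and height (world z) of mallet below 0.009 m and contact force between the fingers and mallet below 0.2 N), for 0.2 s.
3. the screw-side parallel is pushed with a fingertip (over 1.5 N) and holds (contact force between the fingers and par_screw above 1.5 N and contact force between stone and par_screw above 3.5 N and contact force between stone and par_fixed above 3.5 N), for 0.1 s.
At the end, for the whole second after the job is handed in: The stone is down on the parallels (its underside no higher than 31.5 mm above the table, tilt under 0.02 rad) and pinches each with over 3.5 N; both parallels lie within 25 mm of centred along the jaws; the mallet stands upright (0.08 rad) within 30 mm of its mat's centre, let go and still (all of step 2 and z of stone in the frame of vise below 0.0315 m and angle between stone's own z axis and vertical below 0.02 rad and contact force between stone and par_screw above 3.5 N and contact force between stone and par_fixed above 3.5 N and y of par_screw in the frame of vise between -0.025 and 0.025 m and y of par_fixed in the frame of vise between -0.025 and 0.025 m and contact force between the fingers and par_screw below 0.2 N and linear speed of mallet below 0.02 m/s); the robot touches nothing.
It fails at once if the stone is struck or pressed with more than 36 N (contact force between mallet and stone above 36 N).
It fails at once if the bare gripper bears on the stone (over 3 N) (contact force between any of the fingers, the arm and stone above 3 N).
It fails at once if a parallel is pushed with more than 15 N (contact force between the fingers and par_screw above 15 N or contact force between the fingers and par_fixed above 15 N).
It fails at once if one of the other things is moved by more than 20 mm (distance of any of bowl_pink, bowl_red, spare_stone, paste_jar, spare_bar, graver, inkstone, ink_bottle from where it was at the start of the episode above 0.02 m).
It also fails if it takes over 67 s, if anything falls off the work surface, if the arm or the gripper's body presses on something with over 40 N, if the wrist force passes 120 N, or if a joint passes its speed limit or range.

## Working session

There is one attempt and no reset: what is moved stays moved. The work goes in short steps, Python scripts to look and compute and a shell command to move; the robot and the scene stay as the last step left them, time stands still between calls to the robot, and variables do not carry over. Pictures are saved under pics/ and viewed, at most 10 in all, crops included, and the job is handed in when it is done.

```bash
mkdir -p pics; cat > h.py <<'E'
import numpy as np,cv2
from cell import telemetry, imaging, order, manip
from scipy.spatial.transform import Rotation as R
def cloud(n):
    p=imaging.camera_params(n); im,d=imaging.grab_frame(n)
    K,T=np.array(p["K"]),np.array(p["T"])
    v,u=np.mgrid[:384,:512]
    c=np.stack([(u-K[0,2])/K[0,0]*d,(v-K[1,2])/K[1,1]*d,d,np.ones_like(d)],-1)
    return im,d,(c@T.T)[...,:3],K,T
E
python3 - <<'E'
from h import *
o=telemetry.get_obs();print(o)
for n in("scene","side"):
    im,d,P,K,T=cloud(n);cv2.imwrite(f"pics/{n}0.png",im);np.savez(f"/tmp/{n}0.npz",im=im,d=d,P=P,K=K,T=T);print(n,T[:3,3],T[:3,2])
print(manip.grasp_offset)
E
```

```text
{'time_s': 0.0, 'qpos': array([-1.15731990e+00,  3.79409259e-01,  1.73476622e+00, -2.14320178e-06,
        1.02849596e+00, -3.32601450e-02]), 'joint_vel': array([ 4.02273868e-04,  4.35155943e-05, -6.64316858e-05, -9.15554613e-04,
        8.80349050e-04, -5.25823595e-04]), 'joint_efforts': array([ 4.15334172e-03, -7.63721538e+01, -4.34365618e+01,  6.52801269e-02,
        4.24671953e-02, -7.09366236e-05]), 'tcp_pos': array([ 302.28086069, -630.93834115,  213.29497581]), 'tool_rot': array([ 9.75156590e-01,  2.21515989e-01, -1.02828313e-04, -5.29506192e-04]), 'contact_force': array([-0.36670759, -0.89229454,  0.27690706]), 'torque': array([ 0.01386271, -0.0185971 ,  0.03642253]), 'finger_force': 0.0, 'gripper_width': 0.9979690785586244}
scene [1351.10001301 -208.71858348 1112.65945154] [-0.57956819  0.21917801 -0.78489599]
side [ 551.47753297 -592.49756443  817.92000833] [ 0.04711936  0.66372006 -0.74649545]
18.8
```

View pics/scene0.png

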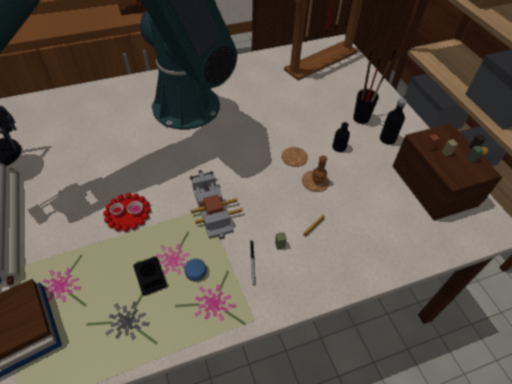

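View pics/side0.png

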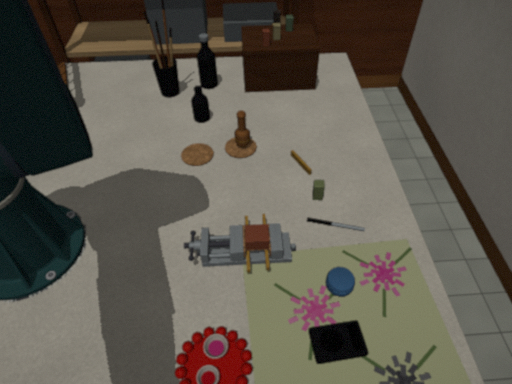

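The scene view shows the mallet at (318,172) on the farther mat and an empty mat at (294,156). The vise is at (212,205) with the stone at (213,203), and the tray is on its other side at (128,212). The side view shows the same layout: mallet (241,130), stone (257,238), parallels sticking out at (248,220) and (250,265).

```bash
python3 - <<'E'
from h import *
for n,box,mb in(("scene",(180,165,250,240),(275,140,335,195)),("side",(180,205,300,275),(175,105,265,165))):
    f=np.load(f"/tmp/{n}0.npz");im,P=f["im"],f["P"];hsv=cv2.cvtColor(im,cv2.COLOR_BGR2HSV)
    def sub(b):
        s=np.s_[b[1]:b[3],b[0]:b[2]];return hsv[s].reshape(-1,3).astype(int),P[s].reshape(-1,3)
    h,p=sub(box)
    red=((h[:,0]<9)|(h[:,0]>172))&(h[:,1]>110)
    top=p[red&(p[:,2]>60)&(p[:,2]<90)]
    A=np.c_[top[:,:2]-top[:,:2].mean(0),np.ones(len(top))];c=np.linalg.lstsq(A,top[:,2],rcond=None)[0]
    print(n,"stone",len(top),np.median(top,0),cv2.minAreaRect(top[:,:2].astype(np.float32)),"plane",c)
    br=(h[:,0]>12)&(h[:,0]<28)&(h[:,1]>100)&(p[:,2]>18)&(p[:,2]<42)
    q=p[br];print("brass",len(q),cv2.minAreaRect(q[:,:2].astype(np.float32)))
    st=(h[:,1]<90)&(p[:,2]>44)&(p[:,2]<66);q=p[st];print("jawtops",len(q),cv2.minAreaRect(q[:,:2].astype(np.float32)),q[:,2].mean())
    h,p=sub(mb);bn=(h[:,0]<22)&(h[:,1]>80)
    for nm,lo,hi in(("mats",2,9),("head",15,60),("handle",75,118),("handtop",122,135)):
        m=bn&(p[:,2]>lo)&(p[:,2]<hi);q=p[m]
        if len(q)<3: print(nm,len(q));continue
        if nm=="mats":
            k=np.float32(q[:,:2]);_,l,ce=cv2.kmeans(k,2,None,(3,50,.1),5,cv2.KMEANS_PP_CENTERS)
            for i in(0,1): print("mat",cv2.minEnclosingCircle(k[l[:,0]==i]),np.linalg.norm(ce[i]))
        else: print(nm,len(q),q.mean(0),cv2.minAreaRect(q[:,:2].astype(np.float32)))
E
```

```text
scene stone 229 [580.08135763 -50.32682651  72.73377783] ((577.6707153320312, -48.93540954589844), (48.37660598754883, 56.952003479003906), 89.22465515136719) plane [-6.98574793e-02 -2.90129880e-03  7.22199805e+01]
brass 183 ((571.4144287109375, -38.645347595214844), (158.34559631347656, 63.67404556274414), 88.6220932006836)
jawtops 538 ((530.6736450195312, -47.74333190917969), (79.8299560546875, 212.6680145263672), 89.11646270751953) 52.85535909821586
mat ((415.4289855957031, 312.2557678222656), 49.822792053222656) 519.3568
mat ((548.9415893554688, 336.5940856933594), 49.37714385986328) 646.0479
head 119 [566.11423277 334.31966306  42.06067577] ((509.734619140625, 401.4997863769531), (47.82630920410156, 203.22833251953125), 36.76691818237305)
handle 51 [562.50632854 338.08426965  95.69630916] ((562.2738037109375, 337.7138977050781), (19.166736602783203, 10.031225204467773), 49.06915283203125)
handtop 34 [558.38091954 340.45431299 127.13987864] ((557.4573364257812, 339.8482666015625), (22.454761505126953, 20.65317726135254), 52.7265510559082)
side stone 331 [575.5296858  -53.97910052
[... 313 characters left out ...]
5, -47.082679748535156), (81.74334716796875, 222.17884826660156), 88.8735122680664) 54.361193038545174
mat ((546.6298828125, 336.6143493652344), 49.14372253417969) 635.12036
mat ((412.10687255859375, 313.1516418457031), 50.04638671875) 516.8827
head 169 [544.05195944 336.48548516  40.85452661] ((492.38079833984375, 403.13580322265625), (39.49078369140625, 223.1286163330078), 42.40879821777344)
handle 77 [553.23589747 334.20500029  96.12820959] ((553.5325317382812, 334.8473205566406), (19.253225326538086, 9.22513198852539), 6.1339240074157715)
handtop 44 [553.56957042 337.83017113 128.63268848] ((554.011474609375, 338.057373046875), (21.621389389038086, 19.741901397705078), 36.34113693237305)
```

```bash
python3 -m handwheel '0 0 0 0 0 0.149 0; 0 0 0 0 0 0.149 0; 0 0 0 0 0 0.149 0; 16 -60 0 0 0 0 0; 16 -60 0 0 0 0 0; 16 -60 0 0 0 0 0; 16 -60 0 0 0 0 0; 16 -60 0 0 0 0 0; 16 -60 0 0 0 0 0; 16 -60 0 0 0 0 0; 16 -60 0 0 0 0 0; 16 -60 0 0 0 0 0' 60
python3 -m handwheel '16 -60 0 0 0 0 0; 16 -60 0 0 0 0 0; 16 -60 0 0 0 0 0; 16 -60 0 0 0 0 0; 16 -60 0 0 0 0 0; 16 -60 0 0 0 0 0; 0 0 0 0 0 0 0; 0 0 0 0 0 0 0'
```

```text
time_s: 1.6
tcp_pos: [446.7, -89.4, 214.1]
tool_rot: [1.0, -0.0, 0.0, 0.0]
contact_force: [1.1, -0.8, 0.6]
gripper_width: 0.999
finger_force: 0.0
time_s: 2.6
tcp_pos: [542.1, 268.4, 213.4]
tool_rot: [1.0, 0.0, -0.0, 0.0]
contact_force: [0.0, 0.9, -0.3]
gripper_width: 0.998
finger_force: 0.0
```

```bash
python3 -m handwheel '6 -25 0 0 0 0 0; 6 -25 0 0 0 0 0; 1 -20 0 0 0 0 0; 0 0 0 0 0 0 0; 0 0 0 0 0 0 0'
python3 - <<'E'
from h import *
im,d,P,K,T=cloud("wrist");cv2.imwrite("pics/w1.png",im)
p=P.reshape(-1,3);print(T[:3,3],T[:3,2],telemetry.get_obs()["tcp_pos"])
hsv=cv2.cvtColor(im,cv2.COLOR_BGR2HSV).reshape(-1,3);bn=(hsv[:,0]<25)&(hsv[:,1]>60)&(d.reshape(-1)>0)
near=np.hypot(p[:,0]-555,p[:,1]-338)<70
for lo,hi in((2,9),(70,118),(122,135)):
    q=p[bn&near&(p[:,2]>lo)&(p[:,2]<hi)];
    if len(q)>3: print(lo,len(q),q.mean(0),cv2.minEnclosingCircle(np.float32(q[:,:2])))
E
```

```text
time_s: 3.22
tcp_pos: [555.4, 338.5, 213.7]
tool_rot: [1.0, 0.0, -0.0, 0.0]
contact_force: [0.3, 0.4, 0.3]
gripper_width: 1.0
finger_force: 0.0
[633.44558607 338.11739122 384.53235257] [-2.74989463e-01 -5.60644676e-04 -9.61447076e-01] [555.43141443 338.2910512  213.79402805]
2 3059 [555.23288865 334.17038248   4.87314932] ((546.4918212890625, 339.0298156738281), 49.83835220336914)
70 258 [563.292318   343.73838893  92.50420227] ((556.5830078125, 344.51190185546875), 11.969034194946289)
122 867 [554.75219887 344.44986832 128.06173029] ((552.9635009765625, 344.6803894042969), 14.432771682739258)
```

View pics/w1.png

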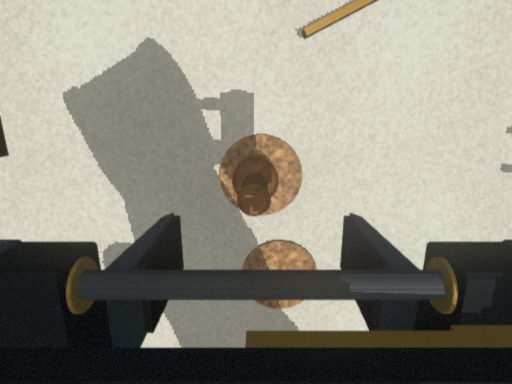

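The wrist view shows the mat centred at (262,175) with the mallet handle top at (254,192). That puts the mallet at about (555,342) and the mat at about (547,338), so I'm descending to grip it.

```bash
python3 -m handwheel '-1 -3 20 0 0 0 0; 0 0 40 0 0 0 60; 0 0 40 0 0 0 120; 0 0 28 0 0 0 150; 0 0 10 0 0 0 160; 0 0 0 0 0 0 165; 0 0 0 0 0 0 170; 0 0 0 0 0 0 255; 0 0 0 0 0 0 255; 0 0 0 0 0 0 255' 15
python3 -m handwheel '0 0 0 0 0 0 255; 0 0 0 0 0 0 255; 0 0 0 0 0 0 255' 60
python3 - <<'E'
from h import *
for n in("scene","side"):
    im,d,P,K,T=cloud(n)
    if n=="side": cv2.imwrite("pics/s2.png",cv2.resize(im[70:200,150:330],None,fx=4,fy=4))
E
```

```text
time_s: 4.53
tcp_pos: [555.3, 342.0, 77.1]
tool_rot: [1.0, -0.0, 0.001, -0.0]
contact_force: [0.2, -1.1, 6.8]
gripper_width: 0.27
finger_force: 15.0
time_s: 4.9
tcp_pos: [555.3, 341.9, 77.1]
tool_rot: [1.0, -0.0, 0.001, -0.0]
contact_force: [-0.3, -1.0, 7.5]
gripper_width: 0.263
finger_force: 60.0
```

View pics/s2.png

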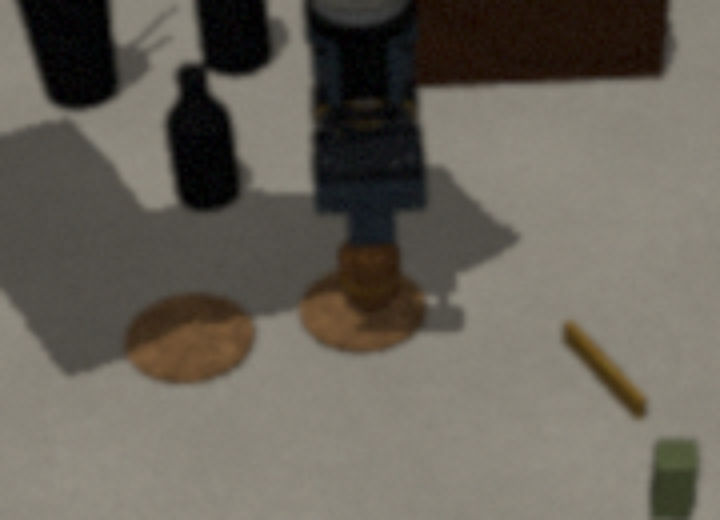

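The mallet is gripped upright between the pads at (370,260) in the crop. I'm lifting it and carrying it to just short of the stone for a closer look.

```bash
python3 -m handwheel '0 0 -20 0 0 0 255; 0 0 -40 0 0 0 255; 0 0 -50 0 0 0 255; 0 0 -30 0 0 0 255; 0 20 0 0 0 0 255; 0 45 0 0 0 0 255; -5 60 0 0 0 0 255; -5 60 0 0 0 0 255; -5 60 0 0 0 0 255; -5 60 0 0 0 0 255; -5 45 0 0 0 0 255; 0 25 0 0 0 0 255'
python3 -m handwheel '-5 16 0 0 0 0 255; -15 0 0 0 0 0 255; 0 0 0 0 0 0 255; 0 0 0 0 0 0 255; 0 0 0 0 0 0 255'
python3 - <<'E'
from h import *
print(telemetry.get_obs()["tcp_pos"])
im,d,P,K,T=cloud("wrist");cv2.imwrite("pics/w3.png",im)
h=cv2.cvtColor(im,cv2.COLOR_BGR2HSV).reshape(-1,3).astype(int);p=P.reshape(-1,3)
red=((h[:,0]<9)|(h[:,0]>172))&(h[:,1]>110)&(p[:,2]>64)&(p[:,2]<88)&(abs(p[:,0]-576)<50)&(abs(p[:,1]+49)<45)
t=p[red];A=np.c_[t[:,:2]-np.median(t[:,:2],0),np.ones(len(t))];w=np.ones(len(t),bool)
for _ in range(4): c=np.linalg.lstsq(A[w],t[w,2],rcond=None)[0]; w=abs(t[:,2]-A@c)<2
print(len(t),np.median(t,0),c,cv2.minAreaRect(np.float32(t[w][:,:2])))
br=(h[:,0]>12)&(h[:,0]<28)&(h[:,1]>100)&(p[:,2]>25)&(p[:,2]<36)&(abs(p[:,1]+49)<120)&(abs(p[:,0]-576)<60)
for s in(-1,1):
    q=p[br&((p[:,0]-574)*s>0)];
    if len(q)>5: print("par",s,len(q),np.median(q,0),cv2.minAreaRect(np.float32(q[:,:2])))
E
```

```text
time_s: 6.5
tcp_pos: [527.6, -35.9, 214.9]
tool_rot: [1.0, -0.001, -0.001, -0.0]
contact_force: [-0.5, 0.2, -3.1]
gripper_width: 0.266
finger_force: 60.0
time_s: 7.12
tcp_pos: [509.8, -48.8, 216.0]
tool_rot: [1.0, 0.0, 0.0, 0.0]
contact_force: [-0.3, 0.9, -1.6]
gripper_width: 0.265
finger_force: 60.0
[509.83959255 -48.83654252 216.01579498]
800 [584.95298093 -38.97533867  74.25568773] [-3.15669390e-02  4.31549092e-04  7.41023844e+01] ((574.4627075195312, -47.10206604003906), (47.542633056640625, 53.706581115722656), 89.87474060058594)
par -1 645 [551.45843537 -10.80060701  29.89600635] ((551.3104248046875, -38.67463684082031), (158.2348175048828, 7.703731536865234), 89.3627700805664)
par 1 663 [596.13623819  -9.08218607  29.92017183] ((595.7955322265625, -35.87456512451172), (159.12017822265625, 6.492669582366943), 89.39640045166016)
```

View pics/w3.png

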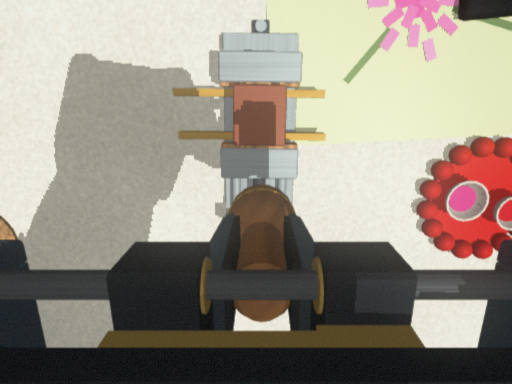

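The wrist view shows the stone at (260,115) with both parallels centred near y = -37 (x = 551 and 596), so the vise centre is about (574,-48). The stone top is at about 74 mm with a tilt of 0.03. I'm moving the mallet over it.

```bash
python3 -m handwheel '20 -1 0 0 0 0 255; 32 0 0 0 0 0 255; 11 0 10 0 0 0 255; 0 0 25 0 0 0 255; 0 0 20 0 0 0 255; 0 0 8 0 0 0 255; 0 0 0 0 0 0 255; 0 0 0 0 0 0 255'
python3 -m handwheel '0 0 1 0 0 0 255; 0 0 1 0 0 0 255; 0 0 1 0 0 0 255; 0 0 0 0 0 0 255; 0 0 0 0 0 0 255'
```

```text
time_s: 8.18
tcp_pos: [573.0, -48.4, 153.7]
tool_rot: [1.0, -0.0, 0.001, 0.0]
contact_force: [0.7, 0.7, -3.0]
gripper_width: 0.263
finger_force: 60.0
time_s: 8.8
tcp_pos: [572.6, -48.4, 149.9]
tool_rot: [1.0, -0.0, -0.0, 0.0]
contact_force: [-0.3, 0.2, -2.6]
gripper_width: 0.268
finger_force: 60.0
```

```bash
python3 -m handwheel '0 0 1 0 0 0 255; 0 0 1 0 0 0 255; 0 0 1 0 0 0 255; 0 0 0 0 0 0 255; 0 0 0 0 0 0 255'
```

```text
time_s: 9.43
tcp_pos: [572.5, -48.3, 146.9]
tool_rot: [1.0, -0.0, -0.0, 0.0]
contact_force: [-1.2, -1.0, -0.5]
gripper_width: 0.266
finger_force: 60.0
```

```bash
python3 -m handwheel '0 0 1 0 0 0 255; 0 0 1 0 0 0 255; 0 0 0 0 0 0 255; 0 0 0 0 0 0 255'; python3 -m handwheel '0 0 1 0 0 0 255; 0 0 1 0 0 0 255; 0 0 0 0 0 0 255; 0 0 0 0 0 0 255'
```

```text
time_s: 9.93
tcp_pos: [572.7, -48.4, 145.4]
tool_rot: [1.0, -0.0, 0.0, 0.0]
contact_force: [-3.2, 0.3, 6.5]
gripper_width: 0.266
finger_force: 60.0
time_s: 10.42
tcp_pos: [572.7, -48.4, 143.4]
tool_rot: [1.0, -0.0, -0.0, 0.0]
contact_force: [-3.3, 0.5, 6.1]
gripper_width: 0.264
finger_force: 60.0
```

```bash
python3 -m handwheel '0 0 1 0 0 0 255; 0 0 1 0 0 0 255; 0 0 0 0 0 0 255; 0 0 0 0 0 0 255'; python3 -m handwheel '0 0 1 0 0 0 255; 0 0 0 0 0 0 255; 0 0 0 0 0 0 255';python3 -m handwheel '0 0 0.5 0 0 0 255; 0 0 0 0 0 0 255; 0 0 0 0 0 0 255'
```

```text
time_s: 10.92
tcp_pos: [572.6, -48.4, 141.4]
tool_rot: [1.0, -0.0, -0.0, 0.0]
contact_force: [-3.5, -0.1, 6.0]
gripper_width: 0.265
finger_force: 60.0
time_s: 11.3
tcp_pos: [572.6, -48.4, 140.4]
tool_rot: [1.0, -0.0, -0.0, -0.0]
contact_force: [-3.3, 0.4, 9.4]
gripper_width: 0.26
finger_force: 60.0
time_s: 11.68
tcp_pos: [572.5, -48.4, 140.0]
tool_rot: [1.0, -0.0, -0.0, -0.0]
contact_force: [-4.8, -0.4, 9.7]
gripper_width: 0.269
finger_force: 60.0
```

```bash
python3 -m handwheel '0 0 0.5 0 0 0 255; 0 0 0 0 0 0 255; 0 0 0 0 0 0 255'; python3 -m handwheel '0 0 0.5 0 0 0 255; 0 0 0 0 0 0 255; 0 0 0 0 0 0 255'
```

```text
time_s: 12.05
tcp_pos: [572.5, -48.4, 139.7]
tool_rot: [1.0, -0.0, -0.0, 0.0]
contact_force: [-6.3, -0.5, 12.7]
gripper_width: 0.264
finger_force: 60.0
time_s: 12.42
tcp_pos: [572.6, -48.4, 139.4]
tool_rot: [1.0, -0.0, -0.0, 0.0]
contact_force: [-7.0, 1.7, 15.3]
gripper_width: 0.269
finger_force: 60.0
```

```bash
python3 -m handwheel '0 0 0.5 0 0 0 255; 0 0 0.3 0 0 0 255; 0 0 0 0 0 0 255; 0 0 0 0 0 0 255'; python3 -m handwheel '0 0 0.4 0 0 0 255; 0 0 0 0 0 0 255; 0 0 0 0 0 0 255'
```

```text
time_s: 12.92
tcp_pos: [572.8, -48.4, 139.0]
tool_rot: [1.0, -0.0, -0.0, 0.0]
contact_force: [-8.7, 0.9, 21.2]
gripper_width: 0.267
finger_force: 60.0
time_s: 13.3
tcp_pos: [572.9, -48.4, 138.8]
tool_rot: [1.0, -0.0, 0.0, 0.0]
contact_force: [-9.1, 1.8, 24.4]
gripper_width: 0.263
finger_force: 60.0
```

```bash
python3 -m handwheel '0 0 -1 0 0 0 255; 0 0 -3 0 0 0 255; 0 0 -15 0 0 0 255; 0 0 -30 0 0 0 255; 0 0 -28 0 0 0 255; -30 0 0 0 0 0 255; -32 0 0 0 0 0 255; 0 0 0 0 0 0 255; 0 0 0 0 0 0 255; 0 0 0 0 0 0 255'
cat > st.py <<'E'
from h import *
print(telemetry.get_obs()["tcp_pos"])
for n in ("wrist","wrist","side"):
    im,d,P,K,T=cloud(n)
    h=cv2.cvtColor(im,cv2.COLOR_BGR2HSV).reshape(-1,3).astype(int);p=P.reshape(-1,3)
    red=((h[:,0]<9)|(h[:,0]>172))&(h[:,1]>110)&(p[:,2]>60)&(p[:,2]<88)&(abs(p[:,0]-574.5)<24)&(abs(p[:,1]+48)<21)
    t=p[red]
    if len(t)<20: print(n,len(t));continue
    A=np.c_[t[:,:2]-[574,-48],np.ones(len(t))];w=np.ones(len(t),bool)
    for _ in range(4): c=np.linalg.lstsq(A[w],t[w,2],rcond=None)[0]; w=abs(t[:,2]-A@c)<2
    print(n,w.sum(),c)
    j=(h[:,1]<90)&(p[:,2]>50)&(p[:,2]<62)&(abs(p[:,1]+48)<38)&(p[:,0]>606)&(p[:,0]<625);print("fixed jaw z (56)",np.median(p[j],0))
    q=p[(h[:,0]>12)&(h[:,0]<28)&(h[:,1]>100)&(p[:,2]>25)&(p[:,2]<36)&(abs(p[:,1]+49)<120)&(abs(p[:,0]-576)<60)]
    print("par z(30)",np.median(q[:,2]))
E
python3 st.py
```

```text
time_s: 14.55
tcp_pos: [511.4, -48.4, 214.5]
tool_rot: [1.0, -0.0, 0.0, 0.0]
contact_force: [0.4, 0.3, -1.4]
gripper_width: 0.266
finger_force: 60.0
[511.42089459 -48.39859187 214.54548965]
wrist 509 [2.04449752e-03 1.38790842e-03 6.68654151e+01]
fixed jaw z (56) [615.42256873 -47.79375012  55.96761355]
par z(30) 29.859764685434982
wrist 522 [-5.79345266e-04 -7.97853380e-04  6.68959882e+01]
fixed jaw z (56) [615.30950862 -47.77851664  56.0175127 ]
par z(30) 29.93536421086685
side 184 [5.53322938e-03 3.05405318e-04 6.74489801e+01]
fixed jaw z (56) [615.65385224 -48.77403702  56.62737325]
par z(30) 30.421384182778354
```

The stone is level with its top at 66.9 mm, a squeeze of about 1.1 mm. I'm returning the mallet.

```bash
python3 -m handwheel '2 -25 0 0 0 0 255; 5 -50 0 0 0 0 255; 6 -60 0 0 0 0 255; 6 -60 0 0 0 0 255; 6 -60 0 0 0 0 255; 6 -60 0 0 0 0 255; 5 -45 0 0 0 0 255; 2 -25 0 0 0 0 255; 0 0 0 0 0 0 255; 0 0 0 0 0 0 255'
```

```text
time_s: 15.95
tcp_pos: [548.5, 335.7, 214.0]
tool_rot: [1.0, -0.0, -0.0, 0.0]
contact_force: [-0.2, 0.1, -2.3]
gripper_width: 0.264
finger_force: 60.0
```

```bash
python3 -m handwheel '0 0 20 0 0 0 255; 0 0 40 0 0 0 255; 0 0 40 0 0 0 255; 0 0 22 0 0 0 255; 0 0 5 0 0 0 255; 0 0 0 0 0 0 255; 0 0 0 0 0 0 255'
python3 - <<'E'
from h import *
a=[]
for n in("side","scene"):
    im,d,P,K,T=cloud(n); u,v,_=K@(np.linalg.inv(T)@np.array([550,338,45,1]))[:3]/(np.linalg.inv(T)@np.array([550,338,45,1]))[2]
    u,v=int(u),int(v);a.append(cv2.resize(im[v-45:v+45,u-60:u+60],(400,300),interpolation=cv2.INTER_CUBIC))
    # tilt from head silhouette rows vs vertical
    h=cv2.cvtColor(im,cv2.COLOR_BGR2HSV);p=P
    m=(h[...,0]<22)&(h[...,1]>80)&(abs(p[...,0]-552)<45)&(abs(p[...,1]-339)<45)
    for lo,hi in((15,30),(30,45),(45,60)):
        q=p[m&(p[...,2]>lo)&(p[...,2]<hi)]; print(n,lo,len(q),q.mean(0) if len(q) else 0, (q.min(0)+q.max(0))[:2]/2 if len(q) else 0)
cv2.imwrite("pics/m4.png",np.hstack(a))
E
```

```text
time_s: 16.82
tcp_pos: [549.4, 337.1, 88.6]
tool_rot: [1.0, -0.0, 0.001, -0.0]
contact_force: [0.3, 0.1, -2.0]
gripper_width: 0.262
finger_force: 60.0
side 15 6 [545.64000795 320.07736937  26.95812327] [545.22955793 320.89391699]
side 30 45 [547.73212002 318.14037128  38.75972828] [547.48279229 320.83303892]
side 45 53 [547.3313936  317.40515625  53.05638484] [546.58599063 320.14561459]
scene 15 6 [559.67581856 326.49166161  24.54737203] [557.69355289 328.79189797]
scene 30 28 [562.46666638 325.63476829  37.41326489] [556.9711281 330.1066958]
scene 45 44 [563.07233385 325.1387134   52.15136286] [554.15682471 331.23118059]
```

View pics/m4.png

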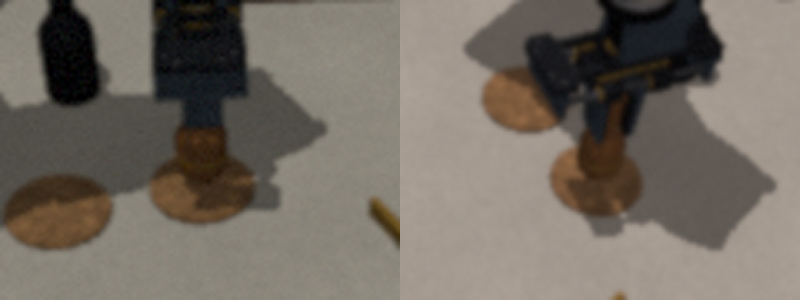

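The mallet at (200,155) in the crop's left half hangs upright over the mat. I'm lowering it gently.

```bash
python3 -m handwheel '0 0 6 0 0 0 255; 0 0 3 0 0 0 255; 0 0 1 0 0 0 255; 0 0 0 0 0 0 255; 0 0 0 0 0 0 255'; python3 -m handwheel '0 0 1 0 0 0 255; 0 0 0.5 0 0 0 255; 0 0 0 0 0 0 255; 0 0 0 0 0 0 255'
```

```text
time_s: 17.55
tcp_pos: [548.7, 336.6, 77.2]
tool_rot: [1.0, -0.0, 0.0, -0.0]
contact_force: [-0.8, -0.2, -1.6]
gripper_width: 0.264
finger_force: 60.0
time_s: 18.05
tcp_pos: [549.1, 336.9, 77.0]
tool_rot: [1.0, -0.0, 0.0, -0.0]
contact_force: [-5.3, -3.7, 17.0]
gripper_width: 0.265
finger_force: 60.0
```

```bash
python3 -m handwheel '0 0 -0.8 0 0 0 255; 0 0 0 0 0 0 255; 0 0 0 0 0 0 255'; python3 -m handwheel '0 0 0 0 0 0 255; 0 0 0 0 0 0 255; 0 0 0 0 0 0 180; 0 0 0 0 0 0 175; 0 0 0 0 0 0 165; 0 0 0 0 0 0 150; 0 0 0 0 0 0 120; 0 0 0 0 0 0 60; 0 0 0 0 0 0 60; 0 0 0 0 0 0 60' 10
python3 - <<'E'
from h import *
im,d,P,K,T=cloud("side")
h=cv2.cvtColor(im,cv2.COLOR_BGR2HSV)
m=(h[...,0]<22)&(h[...,1]>80)&(abs(P[...,0]-549)<40)&(abs(P[...,1]-325)<40)&(P[...,2]>25)&(P[...,2]<63)
print(P[m].mean(0), P[m][:,2].max())
E
```

```text
time_s: 18.42
tcp_pos: [548.9, 336.8, 77.1]
tool_rot: [1.0, -0.0, 0.0, -0.0]
contact_force: [-2.2, -1.0, 7.5]
gripper_width: 0.265
finger_force: 60.0
time_s: 19.68
tcp_pos: [548.7, 336.6, 76.6]
tool_rot: [1.0, -0.0, 0.0, -0.0]
contact_force: [1.3, -0.7, -0.1]
gripper_width: 0.762
finger_force: 0.0
[545.03036456 317.86829226  43.93886886] 61.75226638726508
```

```bash
python3 -m handwheel '0 0 -15 0 0 0 60; 0 0 -35 0 0 0 60; 0 0 -50 0 0 0 60; 0 0 -38 0 0 0 60; 0 0 0 0 0 0 60; 0 0 0 0 0 0 60'
python3 - <<'E'
from h import *
im,d,P,K,T=cloud("wrist");p=P.reshape(-1,3)
hsv=cv2.cvtColor(im,cv2.COLOR_BGR2HSV).reshape(-1,3);bn=(hsv[:,0]<25)&(hsv[:,1]>60)&(d.reshape(-1)>0)
near=np.hypot(p[:,0]-549,p[:,1]-337)<70
for lo,hi in((2,9),(20,60),(122,135)):
    q=p[bn&near&(p[:,2]>lo)&(p[:,2]<hi)];print(lo,len(q),q.mean(0),cv2.minEnclosingCircle(np.float32(q[:,:2])))
E
```

```text
time_s: 20.48
tcp_pos: [548.4, 336.5, 214.5]
tool_rot: [1.0, -0.0, -0.0, 0.0]
contact_force: [-0.6, -0.2, 0.1]
gripper_width: 0.763
finger_force: 0.0
2 3223 [557.27872666 340.63202386   4.87048709] ((546.2730712890625, 339.0206298828125), 49.66437911987305)
20 527 [559.08702765 336.01651574  52.78843643] ((546.579345703125, 336.2641296386719), 24.358381271362305)
122 856 [548.01351228 336.20109821 128.04247777] ((546.313720703125, 336.2037048339844), 14.445263862609863)
```

```bash
python3 -m handwheel '0 20 0 0 0 0 120; 1 45 0 0 0 0 180; 1 60 0 0 0 0 255; 1 60 0 0 0 0 255; 0 45 0 0 0 0 255; 0 25 0 0 0 0 255; 0 6 25 0 0 0 255; 0 0 50 0 0 0 255; 0 0 50 0 0 0 255; 0 0 40 0 0 0 255; 0 0 20 0 0 0 255; 0 0 0 0 0 0 255' 10
python3 -m handwheel '0 0 6 0 0 0 255; 0 0 0 0 0 0 255; 0 0 0 0 0 0 255'
python3 - <<'E'
from h import *
im,d,P,K,T=cloud("side");cv2.imwrite("pics/p5.png",cv2.resize(im[160:300,180:320],(600,600)))
E
```

```text
time_s: 22.02
tcp_pos: [550.7, 75.1, 28.6]
tool_rot: [1.0, -0.0, -0.001, 0.0]
contact_force: [-0.4, 0.0, -0.2]
gripper_width: 0.007
finger_force: 0.0
time_s: 22.4
tcp_pos: [552.1, 75.7, 24.3]
tool_rot: [1.0, -0.0, 0.001, -0.0]
contact_force: [0.2, 0.0, -0.1]
gripper_width: 0.005
finger_force: 0.0
```

View pics/p5.png

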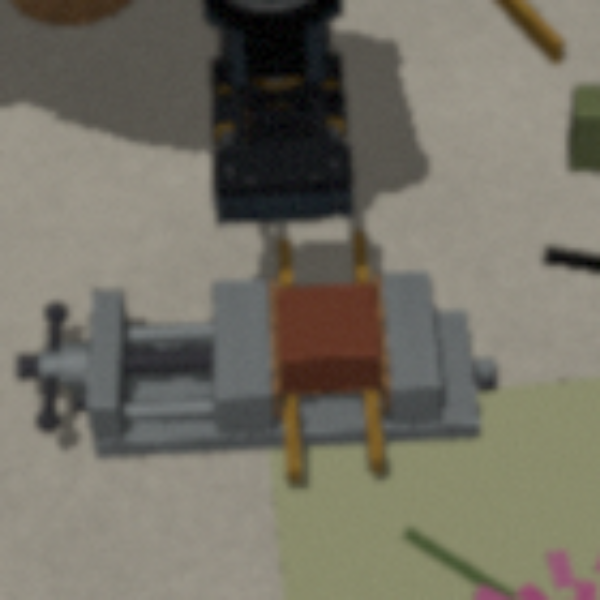

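The shut fingers are lined up with the screw-side parallel's end at (285,240). I'm lowering 4 mm and approaching slowly.

```bash
python3 -m handwheel '0 0 3 0 0 0 255; 0 6 1 0 0 0 255; 0 6 0 0 0 0 255; 0 0 0 0 0 0 255; 0 0 0 0 0 0 255'; python3 -m handwheel '0 2 0 0 0 0 255; 0 0 0 0 0 0 255; 0 0 0 0 0 0 255';  python3 -m handwheel '0 2 0 0 0 0 255; 0 0 0 0 0 0 255; 0 0 0 0 0 0 255'
```

```text
time_s: 23.08
tcp_pos: [551.7, 63.5, 19.6]
tool_rot: [1.0, -0.0, 0.0, -0.0]
contact_force: [-0.3, -0.4, -0.6]
gripper_width: 0.008
finger_force: 0.0
time_s: 23.45
tcp_pos: [551.6, 61.7, 19.6]
tool_rot: [1.0, -0.0, 0.0, -0.0]
contact_force: [1.4, -0.5, 0.6]
gripper_width: 0.005
finger_force: 0.0
time_s: 23.82
tcp_pos: [551.6, 59.6, 19.5]
tool_rot: [1.0, -0.0, -0.0, -0.0]
contact_force: [-0.5, 0.7, 0.3]
gripper_width: 0.003
finger_force: 0.0
```

```bash
python3 -m handwheel '0 1 0 0 0 0 255; 0 1 0 0 0 0 255; 0 0 0 0 0 0 255; 0 0 0 0 0 0 255'; python3 -m handwheel '0 1 0 0 0 0 255; 0 0 0 0 0 0 255; 0 0 0 0 0 0 255'
```

```text
time_s: 24.32
tcp_pos: [551.6, 57.6, 19.5]
tool_rot: [1.0, -0.0, -0.0, -0.0]
contact_force: [0.5, 0.5, 1.6]
gripper_width: 0.004
finger_force: 0.0
time_s: 24.7
tcp_pos: [551.6, 56.6, 19.5]
tool_rot: [1.0, -0.0, -0.0, 0.0]
contact_force: [-0.3, 1.4, -0.2]
gripper_width: 0.005
finger_force: 0.0
```

```bash
python3 -m handwheel '0 0.5 0 0 0 0 255; 0 0 0 0 0 0 255' | grep -E 'tcp|cont'; python3 -m handwheel '0 0.5 0 0 0 0 255; 0 0 0 0 0 0 255'| grep -E 'tcp|cont'; python3 -m handwheel '0 0.5 0 0 0 0 255; 0 0 0 0 0 0 255'| grep -E 'tcp|cont'
```

```text
tcp_pos: [551.6, 56.1, 19.5]
contact_force: [-0.6, 0.2, -0.9]
tcp_pos: [551.6, 55.6, 19.5]
contact_force: [-0.7, -0.3, -0.1]
tcp_pos: [551.6, 55.1, 19.5]
contact_force: [0.7, 0.1, 0.4]
```

```bash
for i in 1; do python3 -m handwheel '0 0.5 0 0 0 0 255; 0 0 0 0 0 0 255' | grep -E 'tcp|cont'; python3 -m handwheel '0 0.5 0 0 0 0 255; 0 0 0 0 0 0 255'| grep -E 'tcp|cont'; python3 -m handwheel '0 0.5 0 0 0 0 255; 0 0 0 0 0 0 255'| grep -E 'tcp|cont'; done
```

```text
tcp_pos: [551.6, 54.6, 19.5]
contact_force: [0.1, 0.3, -0.2]
tcp_pos: [551.6, 54.1, 19.5]
contact_force: [-0.0, -0.0, 0.2]
tcp_pos: [551.6, 53.6, 19.6]
contact_force: [0.5, 0.5, -0.8]
```

```bash
python3 -m handwheel '0 0.5 0 0 0 0 255; 0 0.5 0 0 0 0 255; 0 0 0 0 0 0 255' | grep -E 'tcp|cont'; python3 -m handwheel '0 0.5 0 0 0 0 255; 0 0.5 0 0 0 0 255; 0 0 0 0 0 0 255'| grep -E 'tcp|cont'
```

```text
tcp_pos: [551.6, 52.6, 19.5]
contact_force: [0.3, -0.3, -0.4]
tcp_pos: [551.6, 51.7, 19.5]
contact_force: [-0.1, 1.7, 0.1]
```

```bash
python3 -m handwheel '0 0.5 0 0 0 0 255; 0 0.5 0 0 0 0 255; 0 0 0 0 0 0 255' | grep -E 'tcp|cont'; python3 - <<'E'
from h import *
im,d,P,K,T=cloud("wrist");h=cv2.cvtColor(im,cv2.COLOR_BGR2HSV)
m=(h[...,0]>12)&(h[...,0]<28)&(h[...,1]>100)&(P[...,2]>25)&(P[...,2]<36)&(abs(P[...,1]+49)<120)
for s in(551,595):
    q=P[m&(abs(P[...,0]-s)<8)]; print(s,len(q),np.percentile(q[:,1],[0,2,98,100]) if len(q) else 0)
E
```

```text
tcp_pos: [551.6, 51.3, 19.5]
contact_force: [-0.0, 8.1, -0.3]
551 926 [-23.66071581 -22.60642443  19.88481562  36.09477516]
595 2079 [-23.21554999 -21.63954976  42.79394785  44.25156679]
```

```bash
python3 -m handwheel '0 -0.2 0 0 0 0 255; 0 0 0 0 0 0 255; 0 0 0 0 0 0 255' | grep -E 'tcp|cont'; python3 -m handwheel '0 0 0 0 0 0 255; 0 0 0 0 0 0 255'| grep -E 'tcp|cont'
```

```text
tcp_pos: [551.5, 51.3, 19.5]
contact_force: [-0.0, 7.2, 0.3]
tcp_pos: [551.6, 51.3, 19.5]
contact_force: [-0.4, 7.2, 0.2]
```

The bar holds firm under a 7 N push. I'm backing off and checking the final state.

```bash
python3 -m handwheel '0 -3 0 0 0 0 255; 0 -10 0 0 0 0 255; 0 -15 0 0 0 0 255; 0 0 -30 0 0 0 255; 0 0 -60 0 0 0 255; 0 0 -60 0 0 0 255; -20 0 -40 0 0 0 255; -30 20 0 0 0 0 255; 0 40 0 0 0 0 255; 0 40 0 0 0 0 255; 0 0 0 0 0 0 255; 0 0 0 0 0 0 255'
python3 st.py
python3 - <<'E'
from h import *
im,d,P,K,T=cloud("wrist");h=cv2.cvtColor(im,cv2.COLOR_BGR2HSV)
m=(h[...,0]>12)&(h[...,0]<28)&(h[...,1]>100)&(P[...,2]>25)&(P[...,2]<36)&(abs(P[...,1]+49)<120)
for s in(551,595):
    q=P[m&(abs(P[...,0]-s)<8)]; print(s,len(q),np.percentile(q[:,1],[0,2,98,100]) if len(q) else 0)
im,d,P,K,T=cloud("side");h=cv2.cvtColor(im,cv2.COLOR_BGR2HSV)
q=P[(h[...,0]<22)&(h[...,1]>80)&(P[...,2]>122)&(P[...,2]<135)&(abs(P[...,0]-548)<30)&(abs(P[...,1]-337)<30)];print("mallet top",len(q),q.mean(0))
E
```

```text
time_s: 29.5
tcp_pos: [501.6, -20.4, 209.5]
tool_rot: [1.0, -0.0, -0.0, -0.0]
contact_force: [-0.2, -0.2, 0.8]
gripper_width: 0.006
finger_force: 0.0
[501.57484086 -20.41753287 209.49387592]
wrist 1035 [1.28581461e-03 3.77908056e-03 6.68922112e+01]
fixed jaw z (56) [615.59392913 -47.8011347   55.97474929]
par z(30) 29.899475468948026
wrist 1039 [-1.51370633e-04  7.89078428e-04  6.69450615e+01]
fixed jaw z (56) [615.55244261 -47.51858182  56.04812614]
par z(30) 29.920166450364434
side 196 [-2.76272421e-03 -1.02754679e-02  6.75166478e+01]
fixed jaw z (56) [615.58803583 -49.23131944  56.50658432]
par z(30) 30.80191792931771
551 703 [-118.31321549 -116.18755057   38.16159458   40.59053462]
595 763 [-116.0956617  -113.39334173   41.1258035    43.33233415]
mallet top 47 [546.79017309 329.21941908 128.29788617]
```

```bash
python3 -c "
from cell import order;print(order.close_job())"
```

```text
the job is handed in; nothing more can be done
None
```

I've handed the job in; no verdict came back. At the last check the stone was down level (top at 66.9 mm, about 1.1 mm of squeeze), the mallet stood upright on its mat, and the screw-side parallel held against a push of about 7 N.

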